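# Fit a plate electrode through the contact slot of an electrolysis cell

### The job

Take the thick plate electrode with the wide T-shaped head out of the wooden stand and push its blade down through the empty slot of the electrolysis cell, past the sprung contact, until the head's shoulders sit fully home on the bridge, as on the electrode already fitted at the far end. Graphite is brittle and the bridge may have been set a little off its usual place, so feel for the slot and press gently, never hard; leave the thin steel sheet in the stand and do not disturb the dropper bottles in front.

Things in the scene. Friction and masses are not known exactly. Their poses are not given: they have to be found in the camera images.
- plate: Loose plate electrode, 110 g, upright in one stand slot. Dark graphite blade 8 mm thick (x), 40 wide (y), 70 long (z), lowest 3.4 mm bevelled to 5.5 thick as lead-in; black T-head above it, 8 thick, 60 wide, 46 high, shoulders 10 mm out at +y and -y. Origin: centre of the foot, z up; shoulders z = 70, top z = 116. Half a turn makes no difference.
- stand: Fixed wooden block 150 (x) x 76 (y) x 45 mm; origin: centre of its underside, z up. Two slots, 12 (x) x 44 (y) mm, 38 deep, at x = -33 and x = +33: the plate stands in one, the steel sheet in the other, in either order, feet 7 mm over the table, with about 2 mm play.
- cell: Fixed electrolysis cell: clear empty trough 190 long (x), 100 wide (y), 71 mm high; origin: centre of its underside, z up. Two grey bridges 56 wide (x), 14 thick lie across it, tops 85 mm over the table. The one at x = +64 already carries a plate electrode, its head 46 mm above the bridge. The other is empty. Over 45 N between cell and plate (all contacts, roller included), or robot, breaks it.
- slot_usual (a point): Point on the cell (its axes are the cell's) at x = -32, y = 0, level with the bridge tops: the usual place of the empty slot's centre. The empty bridge is clamped (80 N) with its slot up to 14 mm from here to +x or -x; that setting is not measured: see or feel it. The slot is 9.5 mm wide (x), 43 long (y), right through. The bridge top is flat for 23 mm on the slot's -x side.
- bar_usual (a point): Usual place (it shifts along x with the slot, not measured) of the middle of the brass contact bar's -x face. The bar stands on the bridge at the slot's +x side, 12 mm high, 56 long (y), 8 thick, its face flush with the slot's +x wall. A blade moved to +x against this face stands in line with the slot. This point is 4.75 mm to +x of, and 6 mm above, slot_usual.
- home_usual (a point): Where the plate's foot is when fully home, for the usual bridge setting: 15 mm over the table, shoulders on the bridge. In the slot's -x wall, 7 mm below the top, a sprung roller stands 3 mm into the slot; it yields at about 6 N and holds the blade against the +x wall, so the plate does not drop in but must be pushed with 3 to 14 N all the way.
- sheet: Thin plain steel sheet without a head, 4 x 40 x 95 mm (x, y, z), loose, upright in the other slot of the stand; to be left there. Origin: centre of its foot, z up.
- dropper_front: Small amber dropper bottle with a black cap, 33 mm wide, 98 mm high, loose, near the table's front edge; bystander. Origin: centre of its underside, z up.
Not all that is in view belongs to the job. Of the things that look like the plate, the smaller one is meant.

How it is judged:
On the way, in this order (a step that is already met when the one before it is completed fails the run):
1. the plate electrode has been drawn up out of the stand (height (world z) of plate above 0.05 m), for 0.2 s.
2. its blade has entered the slot of the empty bridge (z of plate in the frame of cell below 0.079 m and x of plate in the frame of cell between -0.05 and -0.014 m and y of plate in the frame of cell between -0.005 and 0.005 m), for 0.2 s.
At the end, for the whole second after the job is handed in: The plate electrode stands upright (within 0.06 rad) in the slot of the formerly empty bridge with its shoulders home on the bridge: its foot within 2 mm of 15 mm over the table, within 5 mm of the cell's centre line, released and at rest; the steel sheet is still in the stand (z of plate in the frame of cell between 0.012 and 0.017 m and x of plate in the frame of cell between -0.05 and -0.014 m and y of plate in the frame of cell between -0.005 and 0.005 m and angle between plate's own z axis and vertical below 0.06 rad and linear speed of plate below 0.01 m/s and height (world z) of sheet below 0.02 m); the robot touches nothing.
It fails at once if the plate is pressed against the cell with more than 45 N (contact force between plate and cell above 45 N).
It fails at once if the robot presses on the cell itself with more than 45 N (contact force between any of the fingers, the arm and cell above 45 N).
It fails at once if the steel sheet is lifted out of the stand (height (world z) of sheet above 0.03 m).
It fails at once if the dropper bottle is shoved or knocked over (distance of dropper_front from where it was at the start of the episode above 0.03 m or angle between dropper_front's own z axis and vertical above 0.4 rad).
It also fails if it takes over 51 s, if anything falls off the work surface, if the arm or the gripper's body presses on something with over 40 N, if the wrist force passes 120 N, or if a joint passes its speed limit or range.

### The arm

A 7-joint arm with a two-finger parallel gripper is mounted at the origin on a cart in front of the work surface, level with it; the furniture and walls round the work are solid. World frame = base frame: x ahead of the robot, y to its left, z up, the work surface at z = 0. Lengths are in m, angles in rad, forces in N, time in s.
With the tool pointing down it reaches from about 0.425 to 0.875 m from the base axis. Payload 4.7 kg.
Tool frame: the origin (TCP) lies at the very end of the fingers, on their centre line; the grasp point (between the pads) lies 19 mm behind it; x points along the fingers, y is the direction in which the jaws open and shut, and the axes are right-handed (so a half turn about x gives the same grasp; the last joint's range is limited). The gripper opens to 87 mm and grips with 3 to 60 N. Pads are 19 mm wide; open, the fingers measure 117 mm over their backs; the gripper's body (75 mm by 190 mm) begins 51 mm behind the grasp point.
Start: joints at [1.129, 0.321, -0.07, 1.45, 0.023, 1.371, -0.057], TCP at [0.286, -0.584, 0.223] pointing down, gripper open.
Joint ranges: [-2.86, 2.86], [-0.3, 2.09], [-1.38, 1.24], [0.06, 2.45], [-1.56, 4.7], [0.09, 2.05], [-2.69, 2.69]. Speed limits (rad/s): [2.57, 2.57, 3.14, 3.14, 3.14, 3.14, 3.14].

### API

Orientations are given as a rotation vector (axis times angle).
In Python, from bench import ctrl gives the robot as it stands.
- The arm moves only by the tool step_arm, never from a script. Its argument "increments" is one flat list of numbers, 6 for each row, row after row: the shift along the tool's x, y, z in cm, then the turn, a rotation vector about the tool's x, y, z in rad. In form: [tx, ty, tz, ax, ay, az, tx, ty, tz, ax, ay, az, ...]. A call has 1 to 12 rows; each row shifts and turns the commanded pose from where the row before left it, along the tool's axes as they then stand; what a row does not reach is not made up. A row lasts 1/8 s, in which the tool goes at most 62.5 mm and 10.7 degrees, less where a joint would pass 70% of its speed; a pose out of reach is approached as far as the arm can. A call with a gripper value outside its range is refused whole. "fingers" is the opening in per cent of the stroke, from 0 (shut) to 100 (fully open), set as the call begins (left out, the last holds). The fingers move at their own pace and stop on an object; "force" is the grip in N (left out, the last holds). Time passes only in rows, so rows that do not move let the fingers close. It gives the time, the measured TCP pose, the force and the opening at its end, in the units of the state.
- ctrl.get_state(): the state, without advancing time (a new reading comes with each control period).
- ctrl.get_image(name): name is "scene" or "top" or "wrist"; returns the picture (400x640x3 uint8, red, green, blue); there is no depth.
- ctrl.camera_params(name): a dict with "vertical_fov" (degrees; the focal length in pixels is half the picture's height over the tangent of half this angle, whatever the lens; pixels are square), "cx", "cy" (the principal point, pixels), "k1" (the pictures are not rectified: a ray, as slopes to the right and down, at radius r is drawn at 1 + k1 r^2 times it, then the intrinsics apply), "R" (3x3) and "t" (3): a world point X has camera coordinates R X + t. Camera axes: x right, y down, z forward; pixel columns grow to the right and rows downward; lengths in m; the calibration is good to about 2 mm. A picture is of the moment at which its call begins: read the wrist's pose just before it. camera_params takes no time and is no camera call; for the wrist camera it gives the pose at the moment of the call.
- ctrl.close_job(): hands the job in, once; it reports no verdict.
Trained networks look in the newest picture that a camera, given by its name, has taken for a name from the list of things; names that differ only in an ending like _2 or _b are one class to them, and where a whole thing is asked for, a point or a joint stands for the part that bears it (a point fixed in the world has none). Each returns a list of dicts, best first, with "score" (0 to 1); they miss things now and then, are a little off and sometimes report something else, mostly with a low value. They report only what shows in the picture. A call takes as long as a camera call. They do not tell look-alikes from the thing itself.
- ctrl.search_frame(camera, name): "xyz" ([x, y, z] in m, in the coordinates of the camera as it stood for that picture, good to about 4 mm: the middle of the surface that is visible of it).
- ctrl.silhouettes(camera, name): "pixels" (400x640 bool, what is visible of it).
- ctrl.spot_point(camera, name): "xyz" ([x, y, z] in m, in the coordinates of the camera as it stood for that picture, good to about 4 mm: a listed point, or the origin of a listed thing).
The state is a dict: "time": time; "joint_positions": joint angles; "qd": joint speeds; "joint_torque": joint torques, N m; "position": TCP position; "tool_rot": TCP orientation; "ft_force": force on the tool from outside, world axes, zero at the start; "torque": the same for the moment, N m; "grip_width": opening from 0.0 (shut) to 1.0 (fully open).
Only numpy, scipy, OpenCV 4.12 (cv2) and the standard library are available. Lean on these libraries where they do the work, as an engineer would, in place of code of your own. Each camera call takes 0.05 s, during which the arm holds its last target.

## Working session

There is one attempt and no reset: what is moved stays moved. The work goes in short steps, Python scripts to look and compute and a tool call to move; the robot and the scene stay as the last step left them, time stands still between calls to the robot, and variables do not carry over. Pictures are saved under pics/ and viewed, and the job is handed in when it is done.

Besides the shell and the picture viewer there is one more tool, called after "Call:" as name(argument=value, ...) on one line, values as JSON. step_arm: Moves the arm, as the interface text tells. Its arguments: {"type":"object","properties":{"increments":{"type":"array","items":{"type":"number"}},"fingers":{"type":"number"},"force":{"type":"number"}},"required":["increments"]}

```bash
mkdir -p pics; ls; python3 - <<'E'
from bench import ctrl
import cv2
s=ctrl.get_state(); print({k:(v if not hasattr(v,'__len__') else [round(float(a),3) for a in v]) for k,v in s.items()})
for n in ["scene","top","wrist"]:
    im=ctrl.get_image(n); cv2.imwrite(f"pics/{n}0.png",im[:,:,::-1])
    p=ctrl.camera_params(n); print(n,p)
E
```

```text
pics
{'time': 0.0, 'joint_positions': [1.129, 0.322, -0.07, 1.452, 0.023, 1.371, -0.057], 'qd': [0.001, 0.001, -0.002, -0.001, -0.001, 0.001, 0.0], 'joint_torque': [0.0, -49.129, -0.404, -31.253, -0.064, 0.044, 0.0], 'position': [0.286, -0.583, 0.221], 'tool_rot': [1.968, 0.459, -1.969], 'ft_force': [0.237, 0.095, 0.487], 'torque': [0.005, 0.032, -0.037], 'grip_width': 0.9993915584066332}
scene {'vertical_fov': 49.71494627846818, 'cx': 312.0905400591245, 'cy': 202.80287494327436, 'k1': -0.10704447348999212, 'R': array([[-0.76767992, -0.64082926, -0.00232462],
       [-0.49669171,  0.59729496, -0.6297111 ],
       [ 0.40492578, -0.48226195, -0.77682593]]), 't': array([0.25350562, 0.49153059, 0.56251566])}
top {'vertical_fov': 52.77924726927952, 'cx': 318.66160574331303, 'cy': 193.81037159927413, 'k1': -0.0981677627476791, 'R': array([[ 1.26229869e-01, -9.92000880e-01,  5.23443937e-04],
       [-9.71478407e-01, -1.23725173e-01, -2.02291341e-01],
       [ 2.00737952e-01,  2.50266951e-02, -9.79325247e-01]]), 't': array([-0.32006842,  0.55229861,  0.81531355])}
wrist {'vertical_fov': 70.91721581716997, 'cx': 317.90670714417604, 'cy': 198.56641338482876, 'k1': -0.04129782205211853, 'R': array([[ 0.43923002, -0.89837147, -0.00238697],
       [-0.86923999, -0.42565528,  0.25147448],
       [-0.22693352, -0.10838029, -0.96786099]]), 't': array([-0.64815612, -0.03057676,  0.39067525])}
```

View pics/scene0.png

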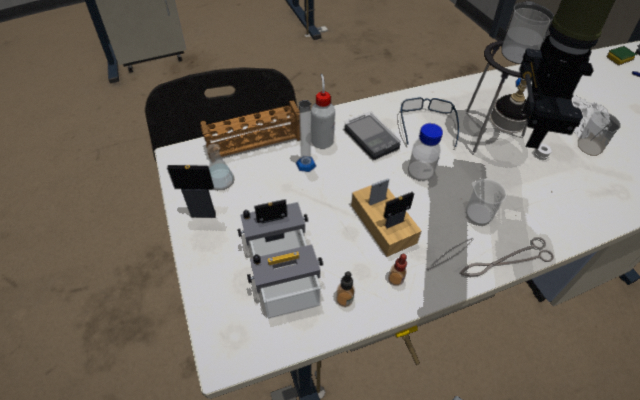

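View pics/top0.png

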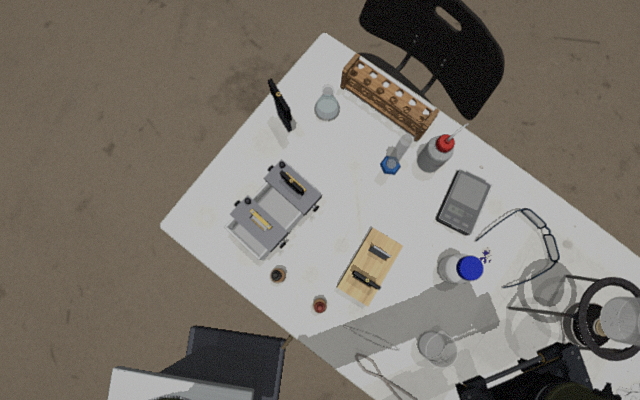

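View pics/wrist0.png

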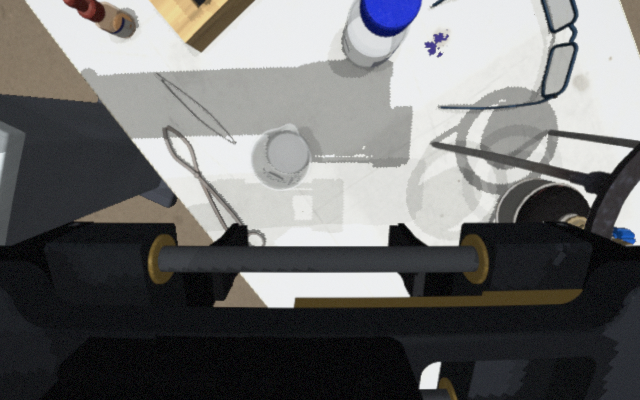

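The candidates for "plate" in the scene picture are:
- (398,208): the T-head in the wooden stand.
- (270,210): the electrode already fitted in the cell.
- (193,190): a larger free-standing electrode.
- (379,190): the headless steel sheet.

I choose (398,208), because it is the T-head in the stand and the smaller look-alike. I'll measure it next and check it in a close crop.

```bash
cat > h.py <<'E'
from bench import ctrl
import numpy as np, cv2
from scipy.spatial.transform import Rotation as Ro
def P(n): return ctrl.camera_params(n)
def f(p): return 200/np.tan(np.radians(p['vertical_fov']/2))
def proj(p,X):
    c=np.atleast_2d(X)@p['R'].T+p['t']; s=c[:,:2]/c[:,2:]; r2=(s**2).sum(1,keepdims=True)
    return s*(1+p['k1']*r2)*f(p)+[p['cx'],p['cy']]
def ray(p,uv):
    d=(np.atleast_2d(uv)-[p['cx'],p['cy']])/f(p); s=d.copy()
    for _ in range(30): s=d/(1+p['k1']*(s**2).sum(1,keepdims=True))
    D=np.c_[s,np.ones(len(s))]@p['R']; return -p['R'].T@p['t'],D
def onz(p,uv,z):
    o,D=ray(p,uv); return o+D*((z-o[2])/D[:,2:])
def toW(p,x): return p['R'].T@(np.array(x)-p['t'])
E
python3 - <<'E'
from h import *
np.set_printoptions(precision=4,suppress=True)
ims={}
for n in ["scene","top"]:
    ims[n]=ctrl.get_image(n); p=P(n)
    for name in ["plate","stand","cell","slot_usual","bar_usual","home_usual","sheet","dropper_front"]:
        r=ctrl.spot_point(n,name)
        print(n,name,[(round(q['score'],2),toW(p,q['xyz']).round(4).tolist()) for q in r[:4]])
def crop(im,x0,y0,x1,y1,k,fn): cv2.imwrite(fn,cv2.resize(im[y0:y1,x0:x1,::-1],None,fx=k,fy=k,interpolation=cv2.INTER_CUBIC))
crop(ims["scene"],340,165,440,265,6,"pics/c_stand.png")
crop(ims["scene"],225,185,335,320,4,"pics/c_cell.png")
crop(ims["top"],215,150,415,320,4,"pics/c_top.png")
E
```

```text
scene plate [(0.82, [0.4183, -0.3651, 0.0059]), (0.76, [0.7571, -0.1392, -0.0024])]
scene stand [(0.85, [0.4484, -0.3725, 0.0025])]
scene cell [(0.81, [0.5404, -0.154, -0.003])]
scene slot_usual [(0.67, [0.5092, -0.1355, 0.0867])]
scene bar_usual [(0.66, [0.5189, -0.1403, 0.0886]), (0.34, [0.5403, -0.1549, -0.001])]
scene home_usual [(0.64, [0.509, -0.135, 0.0134])]
scene sheet [(0.77, [0.4768, -0.3925, 0.0036])]
scene dropper_front [(0.85, [0.404, -0.181, 0.0003]), (0.46, [0.5109, -0.1376, 0.0881])]
top plate [(0.74, [0.7673, -0.1478, -0.0004]), (0.7, [0.4194, -0.3663, 0.0088]), (0.31, [0.5164, -0.1423, 0.0888])]
top stand [(0.75, [0.4476, -0.3743, -0.0058])]
top cell [(0.96, [0.5381, -0.154, -0.0048])]
top slot_usual [(0.7, [0.5124, -0.1354, 0.0823])]
top bar_usual [(0.68, [0.5195, -0.1413, 0.089])]
top home_usual [(0.59, [0.5138, -0.1371, 0.0136])]
top sheet [(0.59, [0.4807, -0.3888, 0.0058])]
top dropper_front [(0.58, [0.4043, -0.1788, -0.0026])]
```

View pics/c_stand.png

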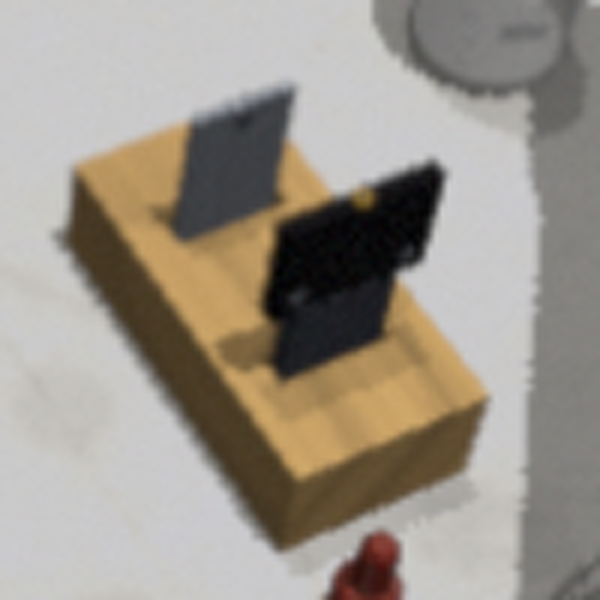

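View pics/c_cell.png

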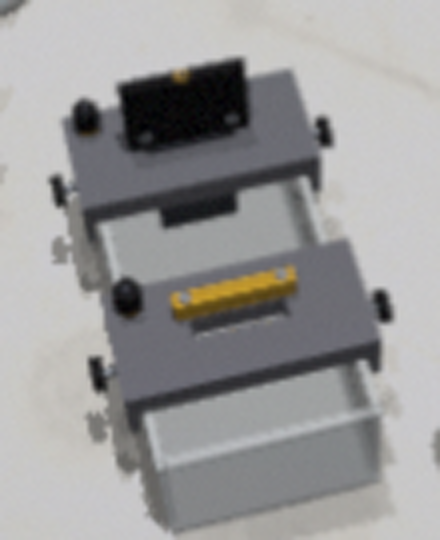

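View pics/c_top.png

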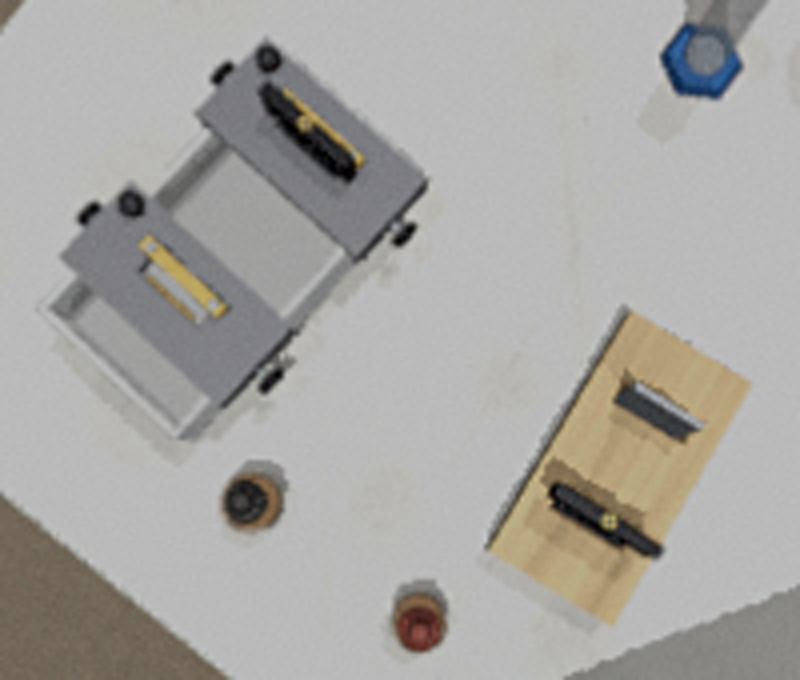

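The crops confirm the choice. The wide T-head with a dark blade is in the stand slot nearest the red dropper, and the headless sheet is in the other slot. The empty bridge has the brass bar at scene pixel ≈(283,258), and the slot is just on its near side. Next I'll fit the geometry.

```bash
cat > fit.py <<'E'
from h import *
from scipy.optimize import least_squares
np.set_printoptions(precision=4,suppress=True)
ps={n:P(n) for n in("scene","top")}
T=lambda u,v:np.array([u/4+215-.375,v/4+150-.375])
S=lambda u,v:np.array([u/6+340-.4,v/6+165-.4])
C=lambda u,v:np.array([u/4+225-.375,v/4+185-.375])
def W(pose,X):
    x,y,a=pose; c,s=np.cos(a),np.sin(a); X=np.array(X,float)
    return np.array([x+c*X[0]-s*X[1],y+s*X[0]+c*X[1],X[2]])
# stand: x axis towards plate or sheet; define +x toward sheet
h=.045
so=[("top",(75,38,h),T(627,308)),("top",(75,-38,h),T(750,382)),("top",(-75,-38,h),T(612,625)),("top",(-75,38,h),T(488,548)),
("scene",(75,38,h),S(75,170)),("scene",(-75,-38,h),S(490,400)),("scene",(-75,38,h),S(297,480))]
def rs(q): return np.concatenate([proj(ps[n],W(q,(a/1000,b/1000,c)))[0]-uv for n,(a,b,c),uv in so])
r=least_squares(rs,[.448,-.373,-.35],loss='soft_l1'); print("stand",r.x,np.degrees(r.x[2]),rs(r.x).reshape(-1,2).round(1).tolist())
st=r.x
# cell; params x,y,yaw,d(bridge offset),w (bridge half len)
B=.085
def co(q):
    d,w=q[3]*1e3,q[4]*1e3
    L=[]
    for u,v,sx,sy in[(197,112,-1,1),(265,40,1,1),(427,183,1,-1),(358,257,-1,-1)]: L.append(("top",(64+28*sx,w*sy,B),T(u,v)))
    return L
cl=[(.539,-.154,-.58)]
def rc(q):
    out=[]
    for n,(a,b,c),uv in co(q): out+=list(proj(ps[n],W(q[:3],(a/1000,b/1000,c)))[0]-uv)
    # fitted head top, corners (60 wide) centre in scene
    return np.array(out)
r=least_squares(rc,[.539,-.154,-.58,0,.056],x_scale=[.01,.01,.1,.01,.01]); print("cell from fitted bridge",r.x,np.degrees(r.x[2]),rc(r.x).round(1))
np.save("st.npy",st); np.save("cell.npy",r.x)
q=r.x
# empty bridge corners -> cell coords
def inv(pose,X):
    c,s=np.cos(pose[2]),np.sin(pose[2]); d=X[:2]-pose[:2]; return np.array([c*d[0]+s*d[1],-s*d[0]+c*d[1]])*1e3
for u,v in[(62,257),(130,183),(213,405),(290,330),(143,262),(205,320)]:
    print("top",(u,v),inv(q,onz(ps["top"],T(u,v),B)[0]))
for u,v in[(140,245),(228,310),(150,236),(229,308)]: print("bar top",inv(q,onz(ps["top"],T(u,v),B+.012)[0]))
for u,v in[(105,290),(128,400),(345,240),(380,350),(190,325),(195,333),(288,312)]:
    print("scene",(u,v),inv(q,onz(ps["scene"],C(u,v),B)[0]))
for u,v in[(75,125),(90,210),(292,70),(320,172)]:
    print("scene fitted",(u,v),inv(q,onz(ps["scene"],C(u,v),B)[0]))
E
python3 fit.py
```

```text
stand [ 0.4482 -0.375  -0.4141] -23.729004870367167 [[0.3, 0.5], [0.2, 0.1], [0.1, 1.0], [-0.2, 1.4], [-1.5, -0.6], [-0.8, -0.7], [-0.5, 0.3]]
cell from fitted bridge [ 0.5387 -0.1552 -0.6073  0.0001  0.0579] -34.79853528763417 [-0.6  0.5  0.6 -0.5  0.4 -0.6 -0.4  0.6]
top (62, 257) [-65.8473  56.5556]
top (130, 183) [-13.7691  57.4416]
top (213, 405) [-68.4073 -54.3065]
top (290, 330) [-13.9057 -57.3437]
top (143, 262) [-39.2848  23.3206]
top (205, 320) [-39.5257 -21.3668]
bar top [-33.9594  27.8281]
bar top [-27.9385 -28.6327]
bar top [-27.1366  27.2504]
bar top [-26.854  -28.3099]
scene (105, 290) [-11.6828  54.3478]
scene (128, 400) [-69.0531  54.8734]
scene (345, 240) [-14.2707 -56.804 ]
scene (380, 350) [-73.9512 -56.4154]
scene (190, 325) [-39.5237  21.2042]
scene (195, 333) [-44.1003  19.9316]
scene (288, 312) [-44.4906 -22.295 ]
scene fitted (75, 125) [84.2912 51.5894]
scene fitted (90, 210) [33.1893 53.2318]
scene fitted (292, 70) [ 89.5469 -57.9481]
scene fitted (320, 172) [ 25.8656 -55.5198]
```

```bash
cat >> h.py <<'E'
np.set_printoptions(precision=4,suppress=True)
def cur():
    s=ctrl.get_state(); return np.array(s['position']),Ro.from_rotvec(s['tool_rot']),s
def Rdown(yaw): # tool x down, tool y at yaw in world
    y=np.array([np.cos(yaw),np.sin(yaw),0]); x=np.array([0,0,-1.]); return Ro.from_matrix(np.c_[x,y,np.cross(x,y)])
def plan(pos,yaw):
    p,R,s=cur(); Rt=min([Rdown(yaw),Rdown(yaw+np.pi)],key=lambda r:(R.inv()*r).magnitude())
    print("now",p,"F",np.round(s['ft_force'],1),"t",round(s['time'],2),"grip",round(s['grip_width'],3))
    print("turn(tool)",(R.inv()*Rt).as_rotvec(),"shift in final tool frame cm",Rt.inv().apply(np.array(pos)-p)*100,"in cur frame",R.inv().apply(np.array(pos)-p)*100)
def pose(): return ctrl.get_state()
E
python3 - <<'E'
from h import *
p,R,s=cur(); print(R.as_matrix())
st=np.load("st.npy")
plan([.4185,-.364,.20],st[2])
# wrist cam in tool frame
w=P("wrist"); c=-w['R'].T@w['t']; print("cam in tool mm",R.inv().apply(c-p)*1e3); print((w['R']@R.as_matrix()))
E
```

```text
[[-0.      0.4402 -0.8979]
 [-0.     -0.8979 -0.4402]
 [-1.      0.      0.    ]]
now [ 0.2861 -0.5837  0.2226] F [-0.5 -0.7 -1. ] t 1.05 grip 1.003
turn(tool) [-0.7008  0.      0.    ] shift in final tool frame cm [  2.256    3.2818 -25.4362] in cur frame [  2.2551 -13.8941 -21.5576]
cam in tool mm [-162.5854   -0.6637  -67.9957]
[[ 0.0008  1.      0.0011]
 [-0.2514 -0.0008  0.9679]
 [ 0.9679 -0.0011  0.2514]]
```

Call:
step_arm(increments=[0,0,0,-0.14,0,0,0,0,0,-0.14,0,0,0,0,0,-0.14,0,0,0,0,0,-0.14,0,0,0,0,0,-0.14,0,0,0,0.6,-4.5,0,0,0,0,0.6,-5,0,0,0,0,0.6,-5,0,0,0,0,0.6,-4.5,0,0,0,0,0.6,-3.0,0,0,0], fingers=55, force=30)

```text
time: 2.3
position: [0.4037, -0.3921, 0.2229]
tool_rot: [1.506, 0.984, -1.506]
ft_force: [0.9, -0.8, 0.3]
grip_width: 0.554
```

```bash
python3 - <<'E'
from h import *
st=np.load("st.npy")
plan([.4185,-.364,.20],st[2])
im=ctrl.get_image("wrist"); w=P("wrist"); cv2.imwrite("pics/w1.png",im[:,:,::-1])
for n in["plate","stand","sheet"]:
    print(n,[(round(q['score'],2),toW(w,q['xyz'])) for q in ctrl.spot_point("wrist",n)[:3]])
E
```

```text
now [ 0.4037 -0.3921  0.2229] F [ 0.9 -0.8  0.3] t 2.3 grip 0.554
turn(tool) [ 0.0017 -0.0001 -0.0007] shift in final tool frame cm [ 2.295   0.2227 -3.1638] in cur frame [ 2.2954  0.2264 -3.1632]
plate [(0.78, array([ 0.4209, -0.3604,  0.0082]))]
stand [(0.8, array([ 0.4477, -0.365 , -0.0018]))]
sheet [(0.59, array([ 0.4822, -0.381 ,  0.0068])), (0.38, array([ 0.4169, -0.3599,  0.0075]))]
```

View pics/w1.png

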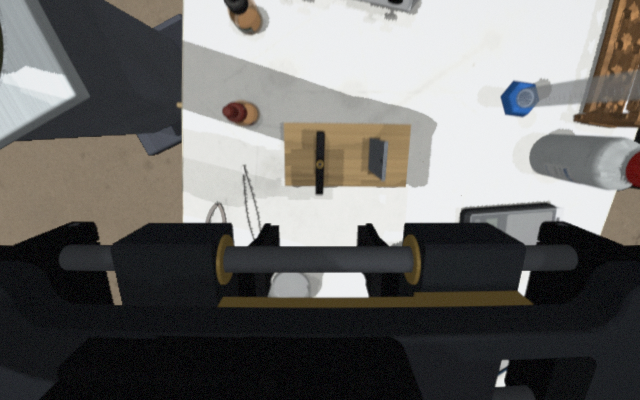

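The wrist picture shows the stand square to the image. The plate head runs from (320,131) to (320,193), and the sheet is at (378,158). I'll compute the head's pose at z = 0.123.

```bash
python3 - <<'E'
from h import *
st=np.load("st.npy")
im=ctrl.get_image("wrist"); w=P("wrist"); 
cv2.imwrite("pics/w1c.png",cv2.resize(im[110:205,270:430,::-1],None,fx=5,fy=5,interpolation=cv2.INTER_CUBIC))
m=[x for x in ctrl.silhouettes("wrist","plate")][0]['pixels'].astype(np.uint8)
r=cv2.minAreaRect(np.argwhere(m)[:,::-1].astype(np.float32)); print(r)
print(np.argwhere(m).min(0),np.argwhere(m).max(0))
for v in range(130,196,6):
    k=np.where(m[v])[0]; print(v,k.min() if len(k) else None,k.max() if len(k) else None)
for uv in[(320.5,131),(320,193.5),(320.3,162)]: print(onz(w,uv,.123)[0])
E
```

```text
((319.24407958984375, 160.49375915527344), (8.558428764343262, 63.15194320678711), 1.3971812725067139)
[129 315] [192 324]
130 316 324
136 316 324
142 316 323
148 316 323
154 316 323
160 315 323
166 315 323
172 315 323
178 315 323
184 315 322
190 315 322
[ 0.4286 -0.3375  0.123 ]
[ 0.4046 -0.3909  0.123 ]
[ 0.417  -0.3633  0.123 ]
```

View pics/w1c.png

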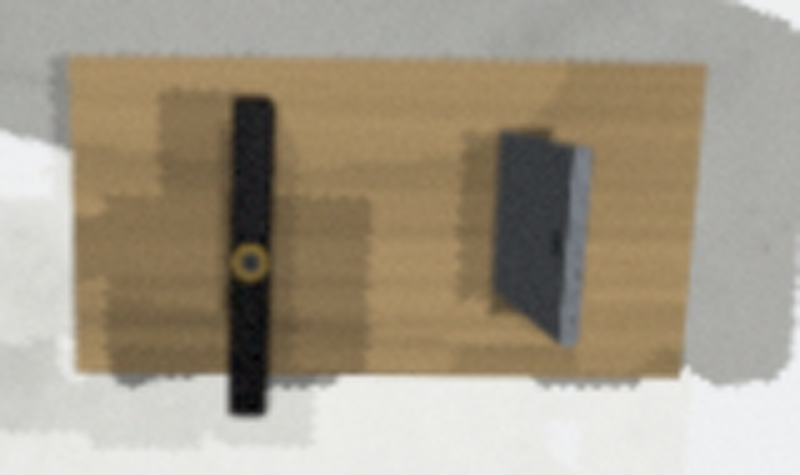

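Call:
step_arm(increments=[0,0.06,-3.2,0,0,0,3.4,0,0,0,0,0,3.4,0,0,0,0,0,3.4,0,0,0,0,0,2.6,0,0,0,0,0,0,0,0,0,0,0])

```text
time: 3.35
position: [0.4133, -0.3656, 0.0923]
tool_rot: [1.509, 0.987, -1.512]
ft_force: [-0.2, -0.3, 0.1]
grip_width: 0.549
```

```bash
python3 - <<'E'
from h import *
st=np.load("st.npy")
plan([.4174,-.3625,.095],st[2])
im=ctrl.get_image("wrist"); cv2.imwrite("pics/w2.png",im[:,:,::-1])
im=ctrl.get_image("scene"); cv2.imwrite("pics/s2.png",cv2.resize(im[100:300,280:480,::-1],None,fx=3,fy=3,interpolation=cv2.INTER_CUBIC))
E
```

```text
now [ 0.4133 -0.3656  0.0923] F [-0.2 -0.3  0.1] t 3.35 grip 0.549
turn(tool) [-0.0033 -0.0012  0.0047] shift in final tool frame cm [-0.2655  0.2513 -0.451 ] in cur frame [-0.2661  0.2485 -0.4521]
```

View pics/w2.png

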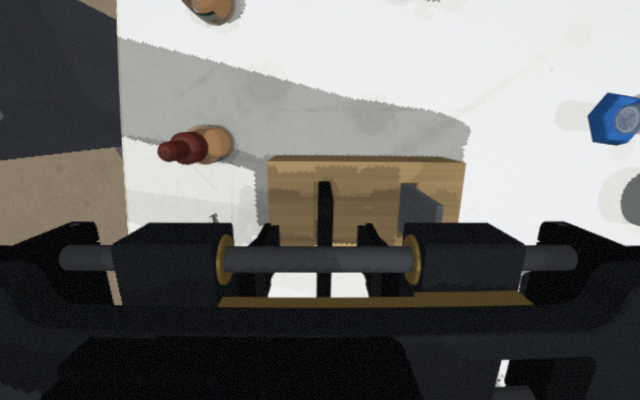

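View pics/s2.png

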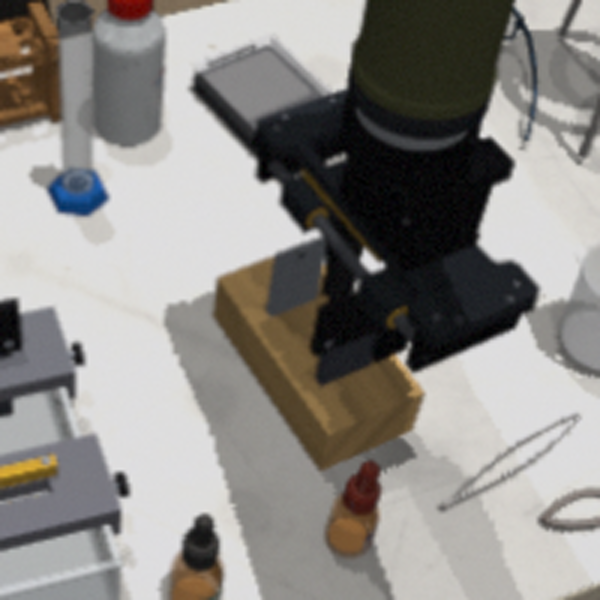

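Call:
step_arm(increments=[-0.4,0.25,-0.4,0,0,0,0,0,0,0,0,0,0,0,0,0,0,0])

```text
time: 3.82
position: [0.42, -0.363, 0.0993]
tool_rot: [1.508, 0.982, -1.507]
ft_force: [0.2, 0.5, -1.0]
grip_width: 0.55
```

```bash
python3 - <<'E'
from h import *
st=np.load("st.npy")
plan([.4174,-.3625,.095],st[2])
im=ctrl.get_image("wrist"); w=P("wrist"); cv2.imwrite("pics/w3.png",cv2.resize(im[150:300,240:400,::-1],None,fx=5,fy=5,interpolation=cv2.INTER_CUBIC)[:600])
plan([.4174,-.3625,.095],st[2])
p,R,s=cur()
for uv in [(240,150),(400,250),(320,180)]: print(uv,R.inv().apply(onz(w,uv,.123)[0]-p)*1e3)
E
```

```text
now [ 0.42   -0.363   0.0993] F [ 0.2  0.5 -1. ] t 3.83 grip 0.55
turn(tool) [-0.0006  0.0006 -0.0012] shift in final tool frame cm [ 0.4326 -0.2595  0.0617] in cur frame [ 0.4324 -0.26    0.0616]
now [ 0.4198 -0.3629  0.099 ] F [-0.6 -0.2 -0.2] t 3.88 grip 0.551
turn(tool) [-0.0007  0.0005 -0.0007] shift in final tool frame cm [ 0.4035 -0.2334  0.0586] in cur frame [ 0.4034 -0.2337  0.0585]
(240, 150) [-24.0224 -39.1094 -57.2809]
(400, 250) [-23.9365  43.1726  -4.0073]
(320, 180) [-23.9869   0.0904 -42.2676]
```

View pics/w3.png

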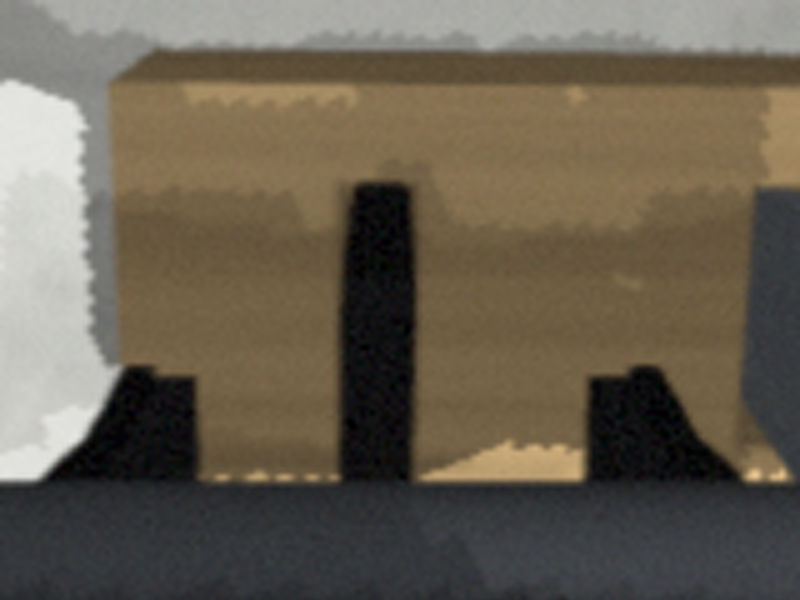

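Call:
step_arm(increments=[0.35,-0.2,0.05,0,0,0,0,0,0,0,0,0,0,0,0,0,0,0])

```text
time: 4.25
position: [0.4174, -0.3624, 0.0949]
tool_rot: [1.508, 0.984, -1.508]
ft_force: [0.6, -0.4, -0.1]
grip_width: 0.55
```

Call:
step_arm(increments=[0,0,0,0,0,0,0,0,0,0,0,0,0,0,0,0,0,0,0,0,0,0,0,0,0,0,0,0,0,0], fingers=0, force=35)

```text
time: 4.88
position: [0.4176, -0.3624, 0.0951]
tool_rot: [1.508, 0.983, -1.508]
ft_force: [-0.9, 0.1, 0.6]
grip_width: 0.089
```

Call:
step_arm(increments=[-2,0,0,0,0,0,-3,0,0,0,0,0,-3.5,0,0,0,0,0,-3.5,0,0,0,0,0,0,0,0,0,0,0])

```text
time: 5.5
position: [0.419, -0.3635, 0.218]
tool_rot: [1.508, 0.977, -1.505]
ft_force: [0.1, -0.4, -0.8]
grip_width: 0.087
```

```bash
python3 - <<'E'
from h import *
c=np.load("cell.npy")
plan([.51,-.139,.21],c[2])
im=ctrl.get_image("wrist"); cv2.imwrite("pics/w4.png",im[:,:,::-1])
im=ctrl.get_image("scene"); cv2.imwrite("pics/s4.png",cv2.resize(im[50:250,250:480,::-1],None,fx=3,fy=3,interpolation=cv2.INTER_CUBIC))
E
```

```text
now [ 0.419  -0.3635  0.218 ] F [ 0.1 -0.4 -0.8] t 5.5 grip 0.087
turn(tool) [ 0.1924  0.0015 -0.0056] shift in final tool frame cm [  0.7989  -5.3404 -23.6225] in cur frame [  0.7468  -0.7299 -24.2094]
```

View pics/w4.png

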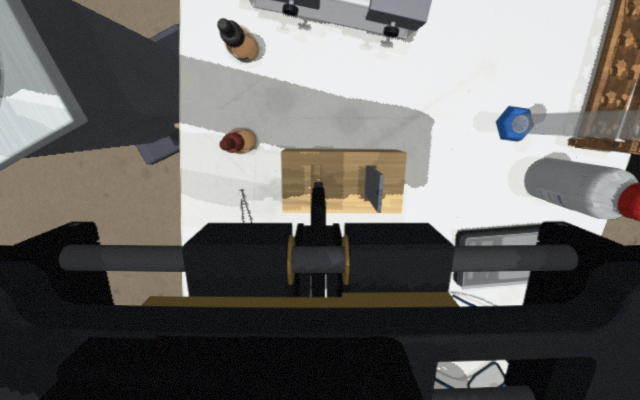

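View pics/s4.png

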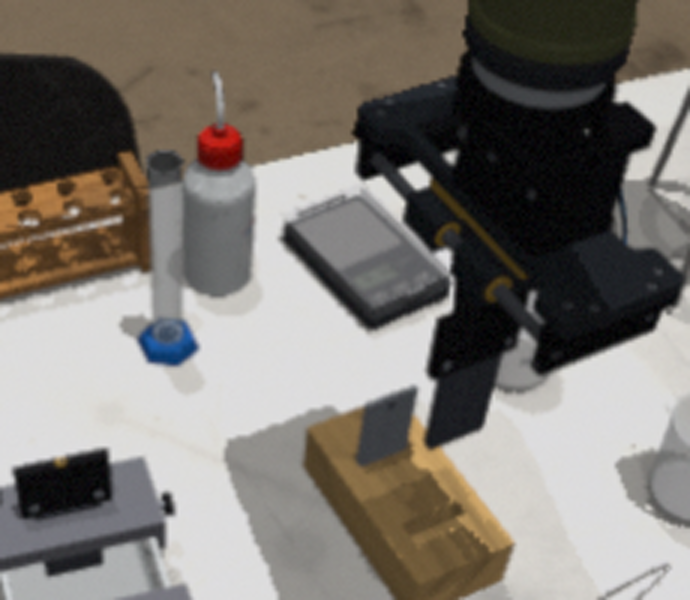

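Call:
step_arm(increments=[0,0,0,0.096,0,0,0,0,0,0.096,0,0,0,-1.3,-3.5,0,0,0,0,-1.3,-4,0,0,0,0,-1.3,-4,0,0,0,0,-1.3,-2.5,0,0,0,0,0,0,0,0,0,0,0,0,0,0,0])

```text
time: 6.6
position: [0.4538, -0.2185, 0.2138]
tool_rot: [1.64, 0.859, -1.643]
ft_force: [-0.7, -0.3, -0.9]
grip_width: 0.092
```

```bash
python3 - <<'E'
from h import *
c=np.load("cell.npy")
plan([.51,-.139,.21],c[2])
im=ctrl.get_image("wrist"); w=P("wrist");cv2.imwrite("pics/w5.png",im[:,:,::-1]); np.save("w5.npy",im)
import pickle; pickle.dump((w,cur()[0],cur()[1].as_rotvec()),open("w5.pkl","wb"))
E
```

```text
now [ 0.4538 -0.2185  0.2138] F [-0.7 -0.3 -0.9] t 6.6 grip 0.092
turn(tool) [-0.0005  0.0009  0.0018] shift in final tool frame cm [ 0.3842  0.0811 -9.7321] in cur frame [ 0.3754  0.0769 -9.7325]
```

View pics/w5.png

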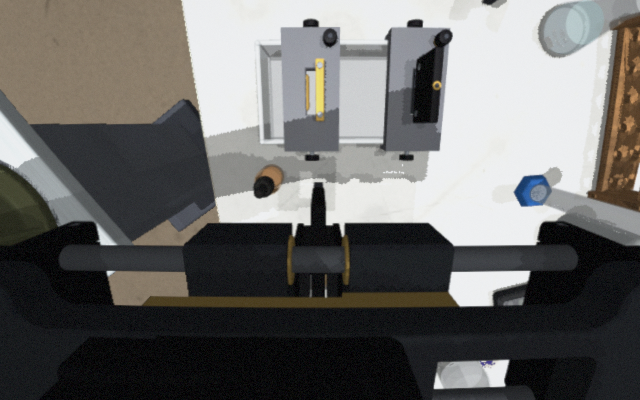

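```bash
python3 - <<'E'
from h import *
im=np.load("w5.npy"); cv2.imwrite("pics/w5c.png",cv2.resize(im[20:160,250:350,::-1],None,fx=6,fy=6,interpolation=cv2.INTER_CUBIC)[:])
cv2.imwrite("pics/w5c.png",cv2.resize(im[20:160,250:350,::-1],None,fx=5.7,fy=4.25,interpolation=cv2.INTER_CUBIC))
cv2.imwrite("pics/w5d.png",cv2.resize(im[45:135,290:345,::-1],None,fx=6.5,fy=6.5,interpolation=cv2.INTER_CUBIC))
E
```

```text
(no output)
```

View pics/w5c.png

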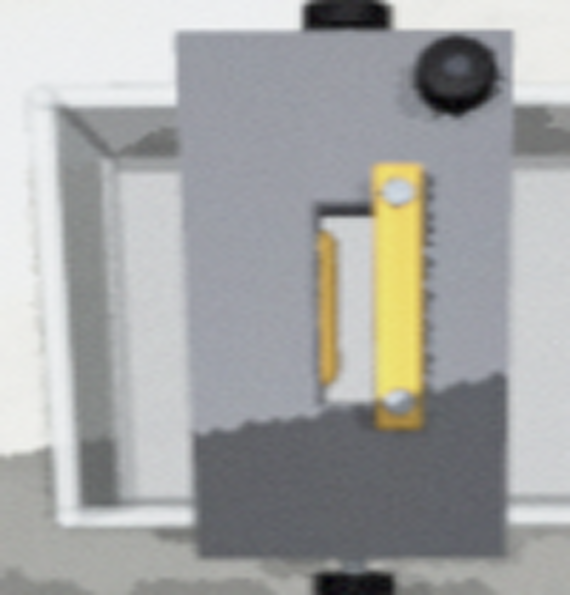

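View pics/w5d.png

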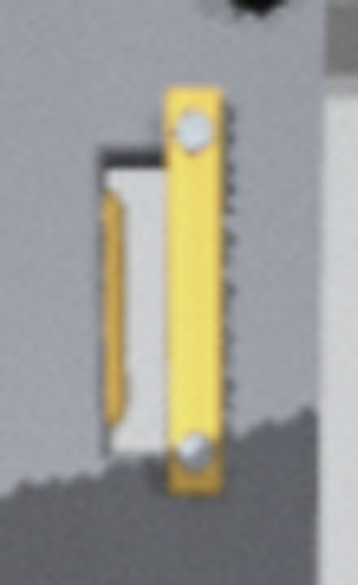

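The crop shows the empty bridge clearly. The slot's -x edge is at crop u≈100, about px (305,68–114). The roller is on the -x wall, and the bar's -x face is at about px 315. Next I'll put numbers on the slot relative to the held plate.

```bash
python3 - <<'E'
from h import *
import pickle
w,p,rv=pickle.load(open("w5.pkl","rb")); R=Ro.from_rotvec(rv); c=np.load("cell.npy")
im=np.load("w5.npy")
D=lambda u,v:(290+u/6.5-.4,45+v/6.5-.4)
C=lambda u,v:(250+u/5.7-.4,20+v/4.25-.4)
def show(n,uv,z):
    X=onz(w,uv,z)[0]; print(n,"tool mm",R.inv().apply(X-p)*1e3,"world",X)
for n,u,v,z in[("slot -x,+y",100,147,.085),("slot -x,-y",103,453,.085),("bar -x +y",165,88,.097),("bar -x -y",168,493,.097),("bar +x +y",222,88,.097),("bar +x -y",222,493,.097)]: show(n,D(u,v),z)
for n,u,v in[("br -x+y",178,30),("br +x+y",512,30),("br +x-y",508,556),("br -x-y",197,556)]: show(n,C(u,v),.085)
cv2.imwrite("pics/w5p.png",cv2.resize(im[165:235,285:355,::-1],None,fx=8,fy=8,interpolation=cv2.INTER_CUBIC))
E
```

```text
slot -x,+y tool mm [ 129.0065  -13.4313 -123.6888] world [ 0.5133 -0.1097  0.085 ]
slot -x,-y tool mm [129.0366 -13.4619 -79.7517] world [ 0.4882 -0.1457  0.085 ]
bar -x +y tool mm [ 116.9883   -3.6394 -129.2158] world [ 0.5245 -0.1107  0.097 ]
bar -x -y tool mm [117.026   -3.3841 -73.5516] world [ 0.4929 -0.1566  0.097 ]
bar +x +y tool mm [ 116.9764    4.4183 -129.2049] world [ 0.5312 -0.1154  0.097 ]
bar +x -y tool mm [117.0142   4.6091 -73.5435] world [ 0.4995 -0.1611  0.097 ]
br -x+y tool mm [ 129.0149  -35.7546 -159.6343] world [ 0.5156 -0.0674  0.085 ]
br +x+y tool mm [ 128.9339   19.2675 -159.4631] world [ 0.5606 -0.099   0.085 ]
br +x-y tool mm [129.0112  20.3486 -43.9121] world [ 0.4954 -0.1944  0.085 ]
br -x-y tool mm [129.0939 -35.7827 -43.9835] world [ 0.4494 -0.1623  0.085 ]
```

View pics/w5p.png

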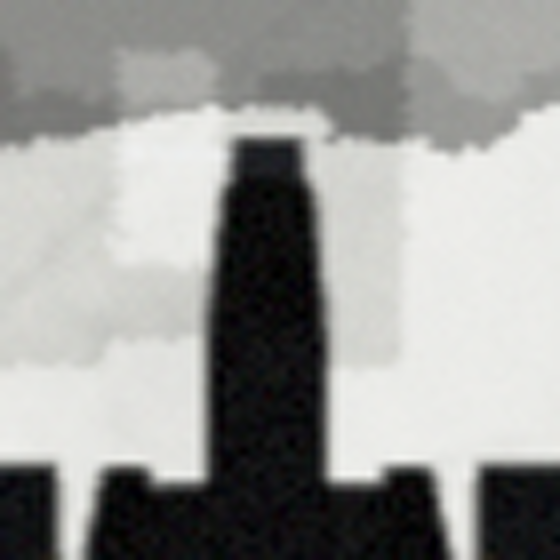

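```bash
python3 - <<'E'
from h import *
import pickle
w,p,rv=pickle.load(open("w5.pkl","rb")); R=Ro.from_rotvec(rv)
Q=lambda u,v:(285+u/8-.44,165+v/8-.44)
for n,u,v,d in[("foot",267,140,88),("footL",235,140,85),("footR",300,140,85),("head low",266,178,18),("headL",220,178,18),("headR",311,178,18),("head top L",208,420,-28),("top R",326,420,-28)]:
    X=onz(w,Q(u,v),p[2]-d/1e3)[0]; print(n,R.inv().apply(X-p)*1e3)
print((R.as_matrix()))
E
```

```text
foot [ 87.9887  -1.0356 -18.9104]
footL [ 84.9936  -4.622  -19.5057]
footR [ 84.9829   2.6668 -19.5005]
head low [ 17.9814  -1.0733 -29.5609]
headL [ 17.987   -4.8514 -29.5636]
headR [ 17.976    2.6224 -29.5585]
head top L [-28.0094  -4.6901 -23.8884]
top R [-28.0204   2.7381 -23.885 ]
[[-0.0016  0.8204 -0.5718]
 [ 0.0003 -0.5718 -0.8204]
 [-1.     -0.0015  0.0007]]
```

Call:
step_arm(increments=[0,-0.3,-3,0,0,0,0,-0.4,-3.8,0,0,0,0,-0.35,-3.4,0,0,0,0,0,0,0,0,0,0,0,0,0,0,0,0,0,0,0,0,0])

```text
time: 7.4
position: [0.5037, -0.1298, 0.2148]
tool_rot: [1.642, 0.856, -1.643]
ft_force: [-0.4, 0.3, -0.2]
grip_width: 0.089
```

```bash
python3 - <<'E'
from h import *
import pickle
w,p,rv=pickle.load(open("w5.pkl","rb")); R=Ro.from_rotvec(rv)
q,R2,s=cur(); print("moved tool mm",R.inv().apply(q-p)*1e3,(R.inv()*R2).as_rotvec(),q,s['ft_force'])
im=ctrl.get_image("wrist"); cv2.imwrite("pics/w6.png",im[:,:,::-1])
im=ctrl.get_image("scene"); cv2.imwrite("pics/s6.png",cv2.resize(im[120:320,210:360,::-1],None,fx=3,fy=3,interpolation=cv2.INTER_CUBIC))
im=ctrl.get_image("top"); cv2.imwrite("pics/t6.png",cv2.resize(im[140:270,210:360,::-1],None,fx=4,fy=4,interpolation=cv2.INTER_CUBIC))
E
```

```text
moved tool mm [  -0.7519  -10.0585 -101.5759] [ 0.0012 -0.      0.0012] [ 0.5037 -0.1298  0.2148] [-0.3555  0.3014 -0.2157]
```

View pics/s6.png

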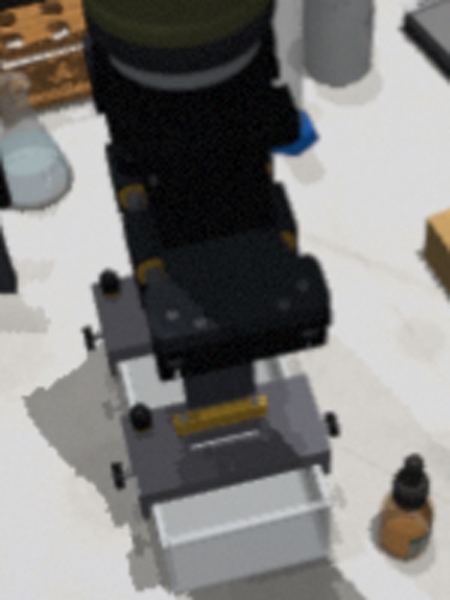

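View pics/t6.png

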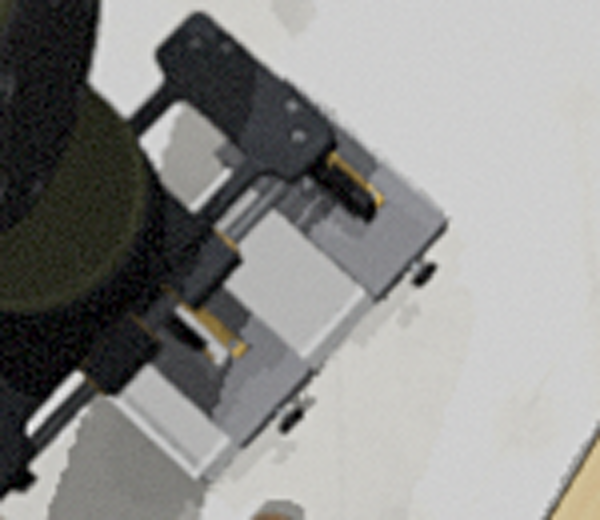

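View pics/w6.png

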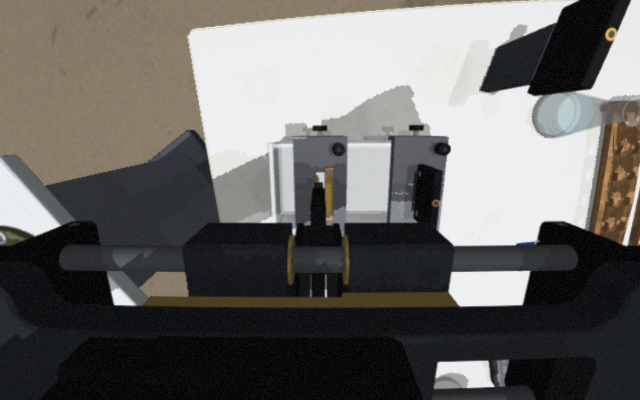

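Call:
step_arm(increments=[1,0,-0.05,0,0,0,1,0,0,0,0,0,1,0,0,0,0,0,0.5,0,0,0,0,0,0,0,0,0,0,0,0,0,0,0,0,0])

```text
time: 8.3
position: [0.5048, -0.1276, 0.1803]
tool_rot: [1.641, 0.858, -1.64]
ft_force: [-0.2, -0.4, -0.2]
grip_width: 0.084
```

```bash
cat > st.py <<'E'
from h import *
import pickle,sys
w,p,rv=pickle.load(open("w5.pkl","rb")); R=Ro.from_rotvec(rv)
q,R2,s=cur(); F=R2.inv().apply(s['ft_force'])
d=R.inv().apply(q-p)*1e3
print("y err from centre %.1f  z err %.1f  foot z %.1f"%(d[1]+7.5,d[2]+102.3,q[2]*1e3-88.1),"rot",(R.inv()*R2).as_rotvec(),"F tool",F.round(1),"M",R2.inv().apply(s['torque']).round(2),"t",round(s['time'],2),"g",round(s['grip_width'],3))
if len(sys.argv)>1:
    im=ctrl.get_image("wrist"); cv2.imwrite(f"pics/w{sys.argv[1]}.png",cv2.resize(im[130:240,270:370,::-1],None,fx=5,fy=5,interpolation=cv2.INTER_CUBIC))
    im=ctrl.get_image("scene"); cv2.imwrite(f"pics/s{sys.argv[1]}.png",cv2.resize(im[220:300,240:340,::-1],None,fx=6,fy=6,interpolation=cv2.INTER_CUBIC))
    im=ctrl.get_image("top"); cv2.imwrite(f"pics/t{sys.argv[1]}.png",cv2.resize(im[200:250,230:300,::-1],None,fx=8,fy=8,interpolation=cv2.INTER_CUBIC))
E
python3 st.py 7
```

```text
y err from centre -2.8  z err -1.8  foot z 92.2 rot [-0.0018  0.0008  0.002 ] F tool [0.2 0.  0.4] M [0.01 0.03 0.01] t 8.3 g 0.084
```

View pics/w7.png

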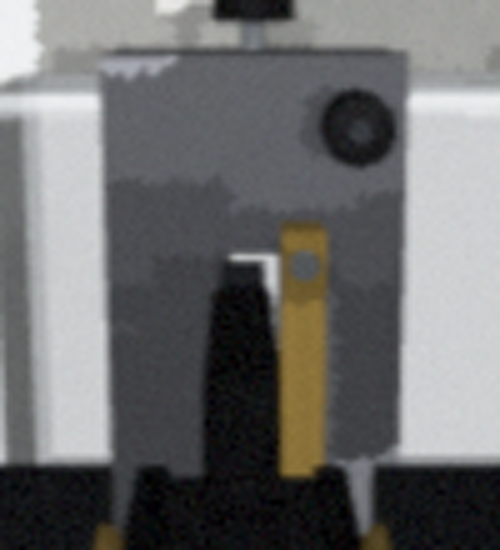

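View pics/s7.png

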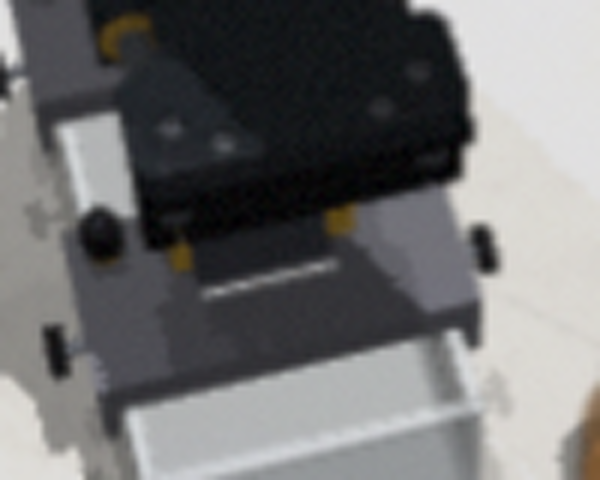

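```bash
cat > m.py <<'E'
from h import *
w=P("wrist"); q,R,s=cur(); foot=q[2]-.0881
import sys
Q=lambda u,v:(270+u/5-.4,130+v/5-.4)
def sh(n,u,v,z): print(n,R.inv().apply(onz(w,Q(u,v),z)[0]-q)*1e3)
E
cat > m1.py <<'E'
from m import *
sh("slot end+y",250,255,.085); sh("slot -x",229,257,.085); sh("blade foot end",246,263,foot)
sh("bar -x +y",282,223,.097); sh("bar +x +y",328,223,.097); sh("bar -x near",281,470,.097)
sh("headlow",240,287,foot+.07); sh("headL",215,287,foot+.07); sh("headR",270,287,foot+.07); sh("fL",228,263,foot); sh("fR",264,263,foot)
sh("br-x",103,60,.085); sh("br+x",407,55,.085)
E
python3 m1.py
```

```text
slot end+y [ 95.451    0.5104 -18.8381]
slot -x [ 95.4479  -3.4126 -18.4626]
blade foot end [ 88.1016  -0.255  -18.7733]
bar -x +y [ 83.4561   6.11   -26.8983]
bar +x +y [ 83.4624  14.2571 -26.8922]
bar -x near [83.4518  6.2111 19.3525]
headlow [ 18.1019  -1.2164 -29.4231]
headL [ 18.0993  -4.5043 -29.4268]
headR [ 18.1049   2.7291 -29.4189]
fL [ 88.0991  -3.5254 -18.7769]
fR [ 88.1042   3.0155 -18.7699]
br-x [ 95.4338 -26.0654 -54.7047]
br+x [ 95.4765  28.848  -55.5447]
```

Call:
step_arm(increments=[0,0.1,0.13,0,0,0,0,0,0,0,0,0,0,0,0,0,0,0])

```text
time: 8.82
position: [0.5047, -0.1292, 0.1801]
tool_rot: [1.641, 0.858, -1.641]
ft_force: [-1.5, 0.1, -0.9]
grip_width: 0.092
```

```bash
python3 st.py 8; python3 st.py;sleep 0; python3 st.py
```

```text
y err from centre -2.0  z err -0.3  foot z 92.0 rot [-0.0016  0.0006  0.0016] F tool [ 0.9 -1.4  0.8] M [ 0.  -0.   0.1] t 8.82 g 0.092
y err from centre -2.1  z err -0.4  foot z 91.9 rot [-0.0018  0.0006  0.0015] F tool [ 1.  -0.7  0.4] M [0.04 0.   0.01] t 8.97 g 0.087
y err from centre -2.1  z err -0.4  foot z 91.9 rot [-0.0018  0.0006  0.0015] F tool [ 1.  -0.7  0.4] M [0.04 0.   0.01] t 8.97 g 0.087
```

View pics/w8.png

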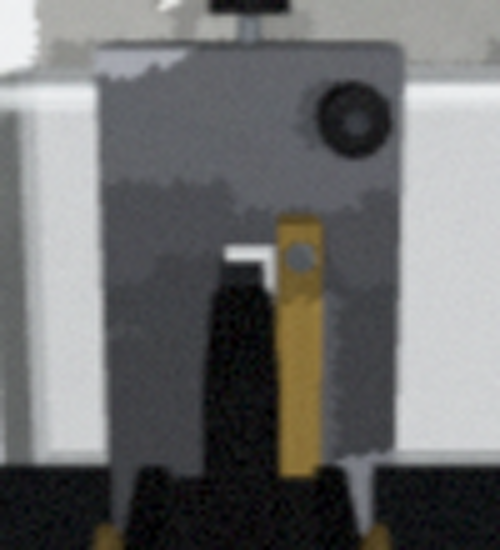

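View pics/t8.png

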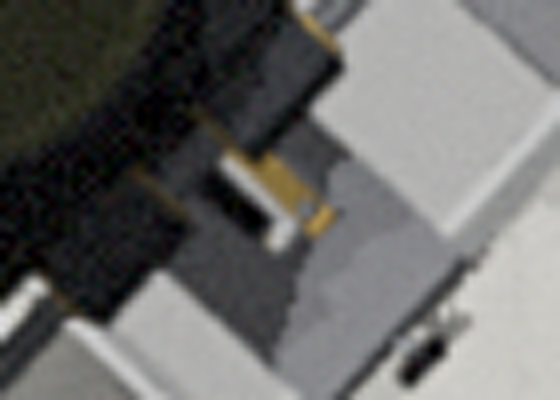

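Call:
step_arm(increments=[0,0.1,0,0,0,0,0,0.05,0,0,0,0,0,0,0,0,0,0])

```text
time: 9.35
position: [0.5059, -0.1301, 0.18]
tool_rot: [1.641, 0.858, -1.641]
ft_force: [-0.2, 0.4, 0.2]
grip_width: 0.085
```

```bash
python3 st.py
```

```text
y err from centre -0.5  z err -0.3  foot z 91.9 rot [-0.0017  0.0006  0.0014] F tool [-0.2 -0.4 -0.2] M [0.   0.04 0.03] t 9.35 g 0.085
```

Call:
step_arm(increments=[0,0.05,0,0,0,0,0,0,0,0,0,0])

```text
time: 9.6
position: [0.5063, -0.1304, 0.18]
tool_rot: [1.641, 0.858, -1.641]
ft_force: [-0.7, -0.6, -1.7]
grip_width: 0.086
```

```bash
python3 st.py 9
```

```text
y err from centre -0.0  z err -0.3  foot z 91.9 rot [-0.0017  0.0006  0.0015] F tool [ 1.7 -0.2  0.9] M [0.   0.   0.03] t 9.6 g 0.086
```

View pics/w9.png

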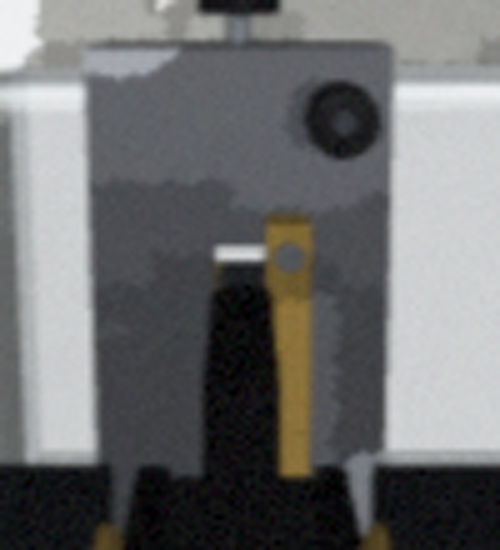

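Call:
step_arm(increments=[0,0.05,0,0,0,0,0,0,0,0,0,0])

```text
time: 10.0
position: [0.5066, -0.1306, 0.18]
tool_rot: [1.64, 0.858, -1.641]
ft_force: [0.0, -0.0, -1.6]
grip_width: 0.086
```

```bash
python3 st.py
```

```text
y err from centre 0.4  z err -0.3  foot z 91.9 rot [-0.0018  0.0006  0.0013] F tool [ 1.6  0.  -0. ] M [ 0.05 -0.02 -0.07] t 10.0 g 0.086
```

Call:
step_arm(increments=[0,0.05,0,0,0,0,0,0,0,0,0,0])

```text
time: 10.25
position: [0.5069, -0.1307, 0.1799]
tool_rot: [1.64, 0.859, -1.641]
ft_force: [-0.6, 0.9, -1.1]
grip_width: 0.092
```

```bash
python3 st.py
```

```text
y err from centre 0.7  z err -0.4  foot z 91.8 rot [-0.0018  0.0005  0.0007] F tool [ 1.1 -1.  -0.3] M [-0.04  0.01 -0.32] t 10.25 g 0.092
```

Contact with the bar shows in the moment (−0.32 N m) at +0.7 mm, against an expected +0.75 mm. The blade is in line with the slot, so I'll feel my way down.

Call:
step_arm(increments=[0.3,0,0,0,0,0,0.3,0,0,0,0,0,0,0,0,0,0,0])

```text
time: 10.62
position: [0.5068, -0.1308, 0.1735]
tool_rot: [1.64, 0.859, -1.641]
ft_force: [-1.9, 1.1, -1.6]
grip_width: 0.088
```

```bash
python3 st.py
```

```text
y err from centre 0.6  z err -0.3  foot z 85.4 rot [-0.0019  0.0005  0.0007] F tool [ 1.6 -2.2  0.1] M [-0.03  0.06 -0.35] t 10.62 g 0.088
```

Call:
step_arm(increments=[0.2,0,0,0,0,0,0,0,0,0,0,0])

```text
time: 10.88
position: [0.5069, -0.1308, 0.1718]
tool_rot: [1.64, 0.859, -1.641]
ft_force: [-1.8, 1.4, -2.2]
grip_width: 0.088
```

```bash
python3 st.py
```

```text
y err from centre 0.7  z err -0.4  foot z 83.7 rot [-0.0019  0.0006  0.0009] F tool [ 2.2 -2.3 -0.1] M [ 0.    0.06 -0.43] t 10.88 g 0.088
```

Call:
step_arm(increments=[0.2,0,0,0,0,0,0,0,0,0,0,0])

```text
time: 11.12
position: [0.507, -0.1308, 0.1698]
tool_rot: [1.64, 0.859, -1.641]
ft_force: [-1.9, 1.6, -1.2]
grip_width: 0.089
```

```bash
python3 st.py
```

```text
y err from centre 0.8  z err -0.4  foot z 81.7 rot [-0.0018  0.0006  0.0011] F tool [ 1.2 -2.5 -0.2] M [-0.04  0.1  -0.58] t 11.12 g 0.089
```

Call:
step_arm(increments=[0.2,0,0,0,0,0,0,0,0,0,0,0])

```text
time: 11.38
position: [0.507, -0.1308, 0.1678]
tool_rot: [1.64, 0.858, -1.641]
ft_force: [-1.9, 1.3, -1.2]
grip_width: 0.088
```

```bash
python3 st.py
```

```text
y err from centre 0.8  z err -0.4  foot z 79.7 rot [-0.0018  0.0006  0.0012] F tool [ 1.2 -2.3  0. ] M [ 0.01  0.04 -0.67] t 11.38 g 0.088
```

Call:
step_arm(increments=[0.2,0,0,0,0,0,0.2,0,0,0,0,0,0,0,0,0,0,0])

```text
time: 11.75
position: [0.5075, -0.1308, 0.166]
tool_rot: [1.64, 0.857, -1.64]
ft_force: [-5.1, 1.9, 9.3]
grip_width: 0.086
```

```bash
python3 st.py
```

```text
y err from centre 1.2  z err -0.7  foot z 77.9 rot [-0.0021  0.0005  0.0026] F tool [-9.3 -5.2  1.4] M [-0.08 -0.3  -1.69] t 11.75 g 0.086
```

Call:
step_arm(increments=[0.2,0,0,0,0,0,0.2,0,0,0,0,0,0,0,0,0,0,0])

```text
time: 12.12
position: [0.5074, -0.1306, 0.1618]
tool_rot: [1.64, 0.858, -1.64]
ft_force: [-5.1, 2.3, 8.9]
grip_width: 0.091
```

```bash
python3 st.py 10
```

```text
y err from centre 1.0  z err -0.8  foot z 73.7 rot [-0.0023  0.0006  0.0023] F tool [-8.9 -5.5  1.1] M [-0.08 -0.2  -1.54] t 12.12 g 0.091
```

View pics/s10.png

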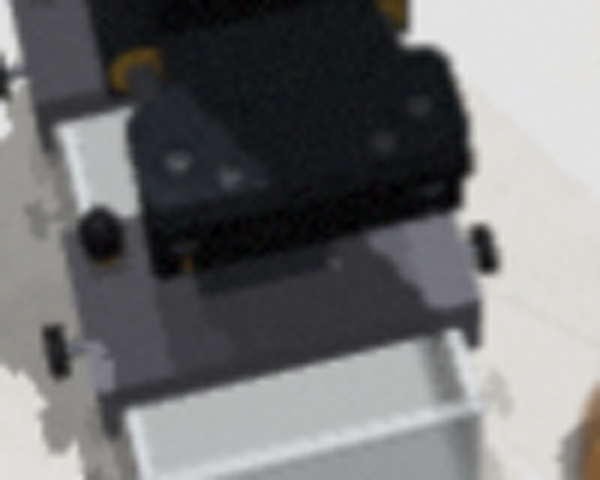

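Call:
step_arm(increments=[0.3,-0.03,0,0,0,0,0.3,0,0,0,0,0,0.3,0,0,0,0,0,0,0,0,0,0,0])

```text
time: 12.78
position: [0.5072, -0.1305, 0.1523]
tool_rot: [1.64, 0.858, -1.64]
ft_force: [-3.6, 2.9, 6.6]
grip_width: 0.087
```

```bash
python3 st.py
```

```text
y err from centre 0.8  z err -0.8  foot z 64.2 rot [-0.0023  0.0007  0.0024] F tool [-6.6 -4.6 -0.4] M [-0.09 -0.11 -1.27] t 12.78 g 0.087
```

Call:
step_arm(increments=[0.3,0,0,0,0,0,0.3,0,0,0,0,0,0.3,0,0,0,0,0,0.3,0,0,0,0,0,0,0,0,0,0,0])

```text
time: 13.4
position: [0.5071, -0.1305, 0.1402]
tool_rot: [1.64, 0.858, -1.64]
ft_force: [-4.3, 3.0, 8.5]
grip_width: 0.091
```

```bash
python3 st.py
```

```text
y err from centre 0.8  z err -0.7  foot z 52.1 rot [-0.0022  0.0006  0.0021] F tool [-8.5 -5.2 -0.1] M [-0.11 -0.1  -1.29] t 13.4 g 0.091
```

Call:
step_arm(increments=[0.3,0,0,0,0,0,0.3,0,0,0,0,0,0.3,0,0,0,0,0,0.3,0,0,0,0,0,0,0,0,0,0,0])

```text
time: 14.02
position: [0.5071, -0.1304, 0.1282]
tool_rot: [1.64, 0.858, -1.64]
ft_force: [-4.0, 2.8, 6.5]
grip_width: 0.093
```

Call:
step_arm(increments=[0.3,0,0,0,0,0,0.3,0,0,0,0,0,0.3,0,0,0,0,0,0.3,0,0,0,0,0,0,0,0,0,0,0])

```text
time: 14.65
position: [0.507, -0.1304, 0.1161]
tool_rot: [1.64, 0.858, -1.64]
ft_force: [-4.8, 3.2, 8.4]
grip_width: 0.089
```

```bash
python3 st.py 11
```

```text
y err from centre 0.7  z err -0.7  foot z 28.0 rot [-0.0023  0.0005  0.0018] F tool [-8.4 -5.7  0.1] M [-0.17 -0.07 -1.33] t 14.65 g 0.089
```

View pics/w11.png

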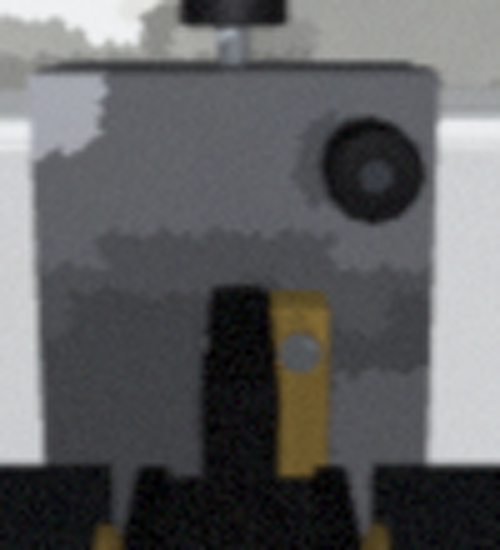

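View pics/s11.png

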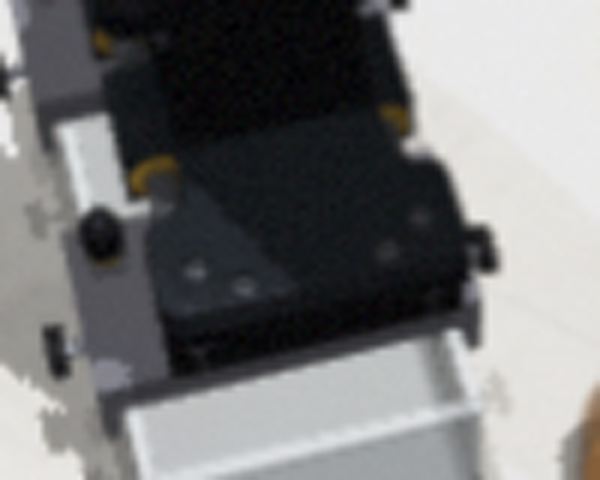

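Call:
step_arm(increments=[0.3,0,0,0,0,0,0.3,0,0,0,0,0,0.3,0,0,0,0,0,0.1,0,0,0,0,0,0,0,0,0,0,0])

```text
time: 15.42
position: [0.507, -0.1304, 0.1062]
tool_rot: [1.64, 0.858, -1.64]
ft_force: [-5.2, 2.8, 8.4]
grip_width: 0.093
```

```bash
python3 st.py
```

```text
y err from centre 0.7  z err -0.7  foot z 18.1 rot [-0.0023  0.0004  0.0017] F tool [-8.4 -5.9  0.6] M [-0.17 -0.15 -1.32] t 15.43 g 0.093
```

Call:
step_arm(increments=[0.15,0,0,0,0,0,0,0,0,0,0,0])

```text
time: 15.68
position: [0.507, -0.1304, 0.1047]
tool_rot: [1.64, 0.858, -1.64]
ft_force: [-5.9, 3.4, 8.4]
grip_width: 0.088
```

```bash
python3 st.py
```

```text
y err from centre 0.7  z err -0.7  foot z 16.6 rot [-0.0024  0.0004  0.0017] F tool [-8.4 -6.8  0.5] M [-0.1  -0.13 -1.37] t 15.68 g 0.088
```

Call:
step_arm(increments=[0.1,0,0,0,0,0,0,0,0,0,0,0])

```text
time: 15.92
position: [0.507, -0.1304, 0.1038]
tool_rot: [1.64, 0.858, -1.64]
ft_force: [-6.0, 2.4, 8.1]
grip_width: 0.088
```

```bash
python3 st.py
```

```text
y err from centre 0.7  z err -0.8  foot z 15.7 rot [-0.0024  0.0004  0.0017] F tool [-8.1 -6.3  1.4] M [-0.13 -0.15 -1.45] t 15.93 g 0.088
```

Call:
step_arm(increments=[0.06,0,0,0,0,0,0,0,0,0,0,0])

```text
time: 16.18
position: [0.507, -0.1304, 0.1032]
tool_rot: [1.64, 0.858, -1.64]
ft_force: [-4.6, 3.2, 8.2]
grip_width: 0.086
```

```bash
python3 st.py
```

```text
y err from centre 0.7  z err -0.8  foot z 15.1 rot [-0.0024  0.0004  0.0017] F tool [-8.2 -5.6  0. ] M [-0.16 -0.16 -1.43] t 16.18 g 0.086
```

Call:
step_arm(increments=[0.05,0,0,0,0,0,0,0,0,0,0,0])

```text
time: 16.42
position: [0.507, -0.1304, 0.103]
tool_rot: [1.64, 0.858, -1.64]
ft_force: [-7.2, 3.8, 10.1]
grip_width: 0.091
```

```bash
python3 st.py
```

```text
y err from centre 0.7  z err -0.8  foot z 14.9 rot [-0.0024  0.0003  0.0018] F tool [-10.1  -8.1   0.9] M [-0.14 -0.2  -1.57] t 16.43 g 0.091
```

Call:
step_arm(increments=[0.05,0,0,0,0,0,0,0,0,0,0,0])

```text
time: 16.68
position: [0.507, -0.1304, 0.1029]
tool_rot: [1.64, 0.858, -1.64]
ft_force: [-6.9, 3.5, 13.3]
grip_width: 0.087
```

```bash
python3 st.py 12
```

```text
y err from centre 0.7  z err -0.7  foot z 14.8 rot [-0.0023  0.      0.0018] F tool [-13.3  -7.6   1. ] M [-0.15 -0.31 -1.9 ] t 16.68 g 0.087
```

View pics/w12.png

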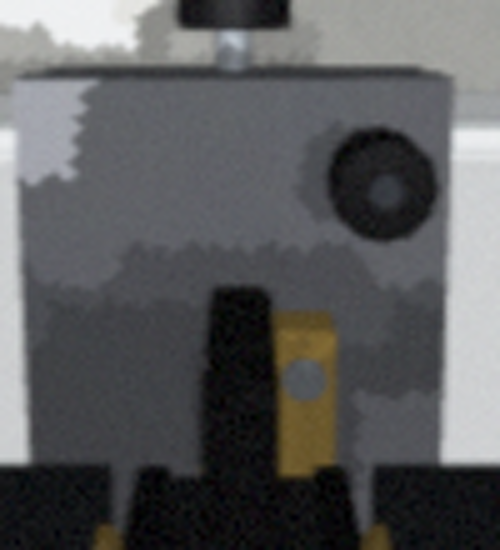

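The motion stopped at foot ≈14.8 mm while the force rose from 8 to 13 N, so the shoulders are seated. I'll ease off and release.

Call:
step_arm(increments=[0.03,-0.03,0,0,0,0,0,0,0,0,0,0])

```text
time: 17.08
position: [0.507, -0.1304, 0.1029]
tool_rot: [1.64, 0.857, -1.64]
ft_force: [-7.8, 3.9, 13.7]
grip_width: 0.087
```

Call:
step_arm(increments=[0,0,0,0,0,0,0,0,0,0,0,0,0,0,0,0,0,0,0,0,0,0,0,0], fingers=35)

```text
time: 17.58
position: [0.5067, -0.1307, 0.1005]
tool_rot: [1.641, 0.858, -1.641]
ft_force: [-0.6, -0.3, -0.5]
grip_width: 0.342
```

Call:
step_arm(increments=[-1,0,0,0,0,0,-2,0,0,0,0,0,-3,0,0,0,0,0,-4,0,0,0,0,0,-3,0,0,0,0,0,0,0,5,0,0,0,0,0,5,0,0,0,0,0,5,0,0,0,0,0,3,0,0,0,0,0,0,0,0,0])

```text
time: 18.82
position: [0.4023, -0.2809, 0.2313]
tool_rot: [1.644, 0.853, -1.644]
ft_force: [1.2, -0.2, -0.4]
grip_width: 0.353
```

```bash
python3 - <<'E'
from h import *
c=np.load("cell.npy"); print(cur()[0],cur()[2]['time'])
i=ctrl.get_image("scene"); cv2.imwrite("pics/s13.png",cv2.resize(i[160:330,210:440,::-1],None,fx=3.4,fy=3.4,interpolation=cv2.INTER_CUBIC)); p=P("scene")
print([(round(q['score'],2),toW(p,q['xyz'])) for q in ctrl.spot_point("scene","plate")],[(round(q['score'],2),toW(p,q['xyz'])) for q in ctrl.spot_point("scene","sheet")])
i=ctrl.get_image("wrist"); cv2.imwrite("pics/w13.png",i[:,:,::-1])
i=ctrl.get_image("top"); cv2.imwrite("pics/t13.png",cv2.resize(i[150:320,215:415,::-1],None,fx=3.5,fy=3.5,interpolation=cv2.INTER_CUBIC))
E
```

```text
[ 0.4023 -0.2809  0.2313] 18.825
[(0.84, array([ 0.5072, -0.1304,  0.0129])), (0.57, array([ 0.7614, -0.1403, -0.0055]))] [(0.54, array([ 0.4786, -0.3906,  0.005 ]))]
```

View pics/s13.png

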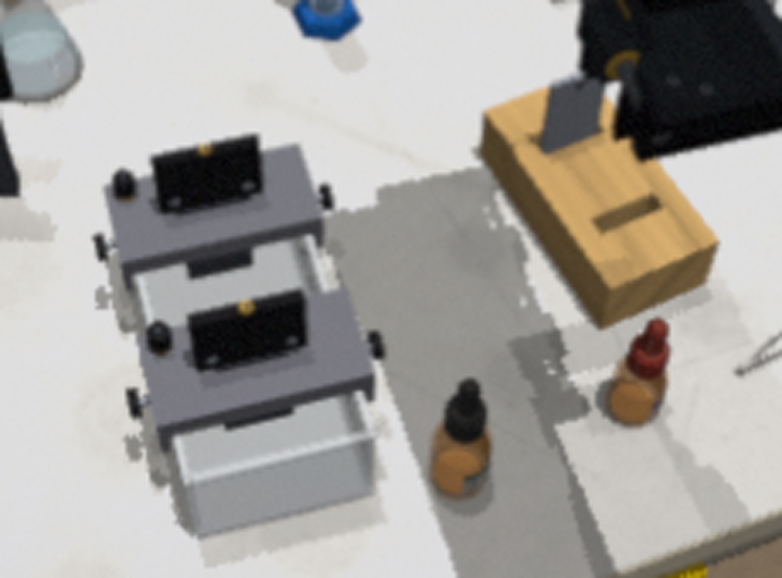

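View pics/w13.png

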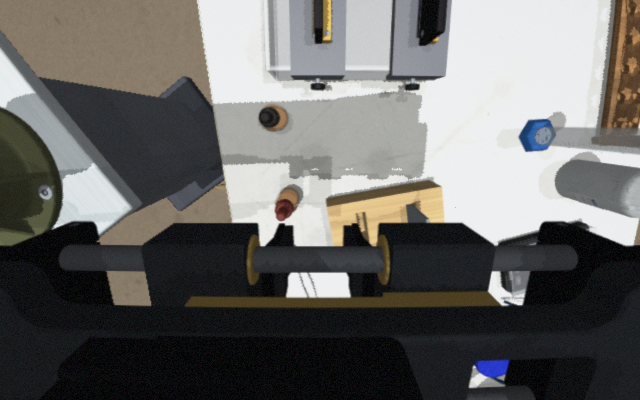

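The scene picture shows the plate seated in the near bridge, with its head at crop (247,328) flush and parallel to the fitted one at (207,172). The sheet is still in the stand, and the droppers are where they were. I'll let the arm settle and hand in.

Call:
step_arm(increments=[0,0,0,0,0,0,0,0,0,0,0,0])

```text
time: 19.32
position: [0.4042, -0.278, 0.2306]
tool_rot: [1.64, 0.859, -1.64]
ft_force: [0.3, -0.5, 0.8]
grip_width: 0.351
```

```bash
python3 -c "
from bench import ctrl
print(ctrl.get_state()['ft_force']); print(ctrl.close_job())"
```

```text
[ 0.32078929 -0.50204433  0.83439187]
the job is handed in; nothing more can be done
None
```

The plate electrode now stands in the formerly empty slot, and I handed the job in at about 19.3 s of the 51 s allowed.

**What I did:** I drew the plate out of the stand by its head and lowered the blade beside the contact bar. I slid it to +x until it touched the bar, 0.7 mm past the slot centre against 0.75 mm expected. Then I pushed it down past the roller, mostly at 6.5–9.5 N.

**Seating:** the plate stopped with its foot about 14.8 mm over the table by the arm reading. The force then rose to about 13.7 N, as expected when the shoulders meet the bridge.

**Last checks:**
- In the final scene picture the head sits like the one on the fitted electrode.
- The steel sheet is still in the stand, and the dropper bottles look unmoved in the picture.
- The gripper is open and clear, with wrist force about 1 N or less on each axis.
- The network put the plate's foot at 12.9 mm, about 2 mm lower than the arm reading but within its 4 mm accuracy.
- I judged uprightness only by eye against the fitted electrode.
- Before insertion, the bar, bridge and slot edge gave crosswise (y) estimates up to 1.7 mm apart. I took a middle value and the blade entered without catching.

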